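# Try out the folding lid stay of a bench case

## Robot

A 6-joint arm with a two-finger parallel gripper is mounted at the origin on the work surface. World frame = base frame: x ahead of the robot, y to its left, z up, the work surface at z = 0. Lengths are in m, angles in rad, forces in N, time in s.
With the tool pointing down it reaches from about 0.35 to 0.85 m from the base axis. Payload 8.1 kg.
Tool frame: the origin (TCP) lies midway between the tips of the shut fingers; the grasp point (between the pads) lies 19 mm behind it; z points along the fingers, y is the line along which they close (so a half turn about z gives the same grasp; the last joint's range is limited). The gripper opens to 85 mm and grips with 20 to 120 N. Pads are 22 mm wide; open, the fingers measure 114 mm over their backs; the gripper's body (76 mm by 85 mm) begins 54 mm behind the grasp point. The pads swing forward as they close: fully open they stand 13 mm farther back than shut.
Start: joints at [1.174, 0.13, 1.488, -0, 1.523, -0.085], TCP at [0.184, 0.571, 0.231] pointing down, gripper open.
Joint ranges: [-2.96, 2.96], [-0.89, 2.26], [0.02, 2.5], [-1.34, 4.48], [0, 2.73], [-2.66, 2.66]. Speed limits (rad/s): [2.39, 2.39, 2.79, 3.14, 3.14, 3.14].

## Interface

Orientations are given as a unit quaternion [w, x, y, z].
In Python, from bench import * gives the robot as it stands.
- The arm moves only by the tool servo_tool, never from a script. Its argument "motion" is a list of rows, each a list of 5 numbers: the shift along the world's x, y, z in mm, then the turn about the world's z in degrees, then the closure, from -1 (fully open) to 1 (shut), so that 0 is half open. In form: [[tx, ty, tz, roll, fingers], ...]. A call has 1 to 12 rows; each row is the pose to reach, as a shift and turn from the pose commanded when the call began; what a row does not reach only later rows make up. A row lasts 1/10 s, in which the tool goes at most 50 mm and 8.59 degrees, less where a joint would pass 70% of its speed; a pose out of reach is approached as far as the arm can. A call with a gripper value outside its range is refused whole. The fingers move at their own pace and stop on an object; "newtons" is the grip in N (left out, the last holds). Time passes only in rows, so rows that repeat a pose let the fingers close. It gives the time, the measured TCP pose, the force, the opening and the grip force at its end, in the units of the state.
- get_obs(): the state, without advancing time (a new reading comes with each control period).
- get_image(name): name is "scene" or "top"; returns a dict with "image" (384x512x3 uint8, red, green, blue), "fovy" (degrees; the focal length in pixels is half the picture's height over the tangent of half this angle, whatever the lens; pixels are square), "cx", "cy" (the principal point, pixels), "R" (3x3) and "t" (3): a world point X has camera coordinates R X + t. Camera axes: x right, y down, z forward; pixel columns grow to the right and rows downward; lengths in m; the calibration is good to about 2 mm. A picture is of the moment at which its call begins. There is no depth.
- sign_off(): hands the job in; it is judged then, once.
Trained networks look in a picture, given as the dict that the camera call returned (one of the last four; its "shot" number tells which), for a name from the list of things; names that differ only in an ending like _2 or _b are one class to them, and where a whole thing is asked for, a point or a joint stands for the part that bears it (a point fixed in the world has none). Each returns a list of dicts, best first, with "confidence" (0 to 1); they miss things now and then, are a little off and sometimes report something else, mostly with a low value. They report only what shows in the picture. A call takes as long as a camera call.
- find_in(picture, thing): "extent" ([left, top, width, height] in pixels, round what is visible of it).
- landmark_of(picture, thing): "position" ([column, row] in pixels: a listed point, or the origin of a listed thing).
The state is a dict: "t": time; "joint_pos": joint angles; "dq": joint speeds; "joint_torque": joint torques, N m; "eef_pos": TCP position; "tool_rot": TCP orientation; "wrist_force": force on the tool from outside, world axes, zero at the start; "moment": the same for the moment, N m; "finger_gap": opening from 0.0 (shut) to 1.0 (fully open); "finger_force": force on a finger pad.
Only numpy, scipy, OpenCV 4.12 (cv2) and the standard library are available. Lean on these libraries where they do the work, as an engineer would, in place of code of your own. Each camera call takes 0.05 s, during which the arm holds its last target. There are 200 camera calls.

## Task

Try out the new folding stay on the side of the blue case once. Raise the lid by its handle until the stay's knee goes over past straight and locks, and let go so that the lid stands on it; then push the knee down through straight, which lifts the lid slightly, to fold the stay, and close the lid fully and gently, without slamming it. Leave the things around it alone.

Things in the scene. Friction and masses are not known exactly. Their poses are not given: they have to be found in the camera images.
- case: Blue rigid plastic case fixed to the bench, 170 mm deep (x), 280 mm wide (y), 105 mm high to the rim. Origin: centre of its underside; its x axis points from the handle side (front, towards the robot) to the hinge side (rear), z up. Lid hinge line: along y at x = +85 mm, z = 105 mm. The steel folding stay is on the outside of its -y side.
- lid (a joint): Lid angle in rad: 0 closed, grows as the front edge rises; 1.30 is the top, where the stay is straight. Let go above about 1.27, it settles on the locked stay at 1.17 to 1.26; the stay then blocks closing. The hinge is stiff (0.3 N m of friction): with the stay folded, the 0.35 kg lid stays about where it is left below 1.2.
- lid_bar (a point): Middle of the lid's bow handle: a round aluminium bar, 12 mm thick, 120 mm long along the case's y, in the plane of the lid 45 mm beyond its front edge; 215 mm from the hinge line and 6 mm above it when closed. Free all round: it can be pinched from above across the bar at any lid angle and turns between the fingers.
- knee_pin (a point): Steel cross pin on the stay's knee, 18 mm thick, 55 mm long along the case's y; this point is on its axis, 24 mm from its outer end, 57 mm outside the case wall. Its height: 34 mm closed, 125 straight, 141 locked. It swings 77 mm about a pivot at case x -65, z 85 mm. Pushed down from locked it takes about 10 N; 50 mm lower it stays folded.
- stay_knee (a joint): Knee angle in rad: 0 folded (lid closed), 1.87 straight, 2.43 at its stop (locked, knee bent upwards past straight). A spring always urges it towards the stop, so it snaps over by itself once nearly straight; folded to below about 1.2 it stays folded.
- bin: Bystander: small open blue parts bin, 150 x 110 x 75 mm, loose. Origin at centre of underside.
- wrench: Bystander: steel wrench, 180 mm, lying loose. Origin under its middle.
- jar: Bystander: pale jar with a cap, 72 mm diameter, 110 mm high, loose. Origin at centre of underside.

How it is judged:
By the outcome, as a careful person would: the job done as asked, in the order asked, and still so for the second after the job is handed in, with the robot touching nothing.
It also fails if it takes over 56 s, if anything falls off the work surface, if the arm or the gripper's body presses on something with over 40 N, if the wrist force passes 120 N, or if a joint passes its speed limit or range.

## Working session

There is one attempt and no reset: what is moved stays moved. The work goes in short steps, Python scripts to look and compute and a tool call to move; the robot and the scene stay as the last step left them, time stands still between calls to the robot, and variables do not carry over. Pictures are saved under pics/ and viewed, at most 10 in all, crops included, and the job is handed in when it is done.

Besides the shell and the picture viewer there is one more tool, called after ">>>" as name([rows], argument=value, ...), one row to a line, values as JSON. servo_tool: Moves the arm, as the interface text tells. Its arguments: {"type":"object","properties":{"motion":{"type":"array"},"newtons":{"type":"number"}},"required":["motion"]}

```bash
mkdir -p pics
cat > h.py <<'E'
from bench import *
import numpy as np, cv2
def K(p):
    f=p["image"].shape[0]/2/np.tan(np.radians(p["fovy"])/2); return f
def ray(p,uv):
    f=K(p);R=np.array(p["R"]);t=np.array(p["t"])
    d=R.T@np.array([(uv[0]-p["cx"])/f,(uv[1]-p["cy"])/f,1.]); return -R.T@t,d
def atz(p,uv,z):
    c,d=ray(p,uv); return c+d*(z-c[2])/d[2]
def tri(p,u,q,v):
    a,d=ray(p,u);b,e=ray(q,v)
    s=np.linalg.lstsq(np.c_[d,-e],b-a,rcond=None)[0]
    x,y=a+s[0]*d,b+s[1]*e; return (x+y)/2,np.linalg.norm(x-y)
def proj(p,X):
    c=np.array(p["R"])@X+np.array(p["t"]); return c[:2]/c[2]*K(p)+[p["cx"],p["cy"]]
E
python3 - <<'E'
from h import *
np.set_printoptions(precision=4,suppress=True)
P={n:get_image(n) for n in("scene","top")}
cv2.imwrite("pics/a.png",np.hstack([P[n]["image"] for n in P])[:,:,::-1][:, :])
im=cv2.imread("pics/a.png");cv2.imwrite("pics/a.png",cv2.resize(im,(800,300)))
cv2.imwrite("pics/s.png",P["scene"]["image"][:,:,::-1]);cv2.imwrite("pics/t.png",P["top"]["image"][:,:,::-1])
for th in("case","lid_bar","knee_pin","bin","wrench","jar"):
    L={n:landmark_of(P[n],th)[:1] for n in P}
    for n in P: print(th,n,[(np.round(l["position"],1),round(l["confidence"],2)) for l in L[n]])
    if all(L.values()): print(th,tri(P["scene"],L["scene"][0]["position"],P["top"],L["top"][0]["position"]))
E
```

```text
case scene [(array([298.3, 222.7]), 0.82)]
case top [(array([227.6, 188.1]), 0.56)]
case (array([ 0.5845,  0.1285, -0.0224]), np.float64(0.008713949448627805))
lid_bar scene [(array([277.1, 169.7]), 0.59)]
lid_bar top [(array([238.5, 212.3]), 0.67)]
lid_bar (array([0.481 , 0.0788, 0.1214]), np.float64(0.008778010330537503))
knee_pin scene [(array([245. , 235.4]), 0.67)]
knee_pin top [(array([277.5, 172.2]), 0.7)]
knee_pin (array([ 0.6428, -0.0599,  0.0203]), np.float64(0.006883119400678335))
bin scene [(array([383. , 198.7]), 0.85)]
bin top [(array([143.7, 194.6]), 0.98)]
bin (array([ 0.5514,  0.4447, -0.0042]), np.float64(0.01003241549307376))
wrench scene [(array([120. , 213.1]), 0.5)]
wrench top [(array([376.2, 228.3]), 0.8)]
wrench (array([ 0.4395, -0.4286, -0.0035]), np.float64(0.004258589691821889))
jar scene [(array([113.2, 251.8]), 0.64)]
jar top [(array([379.5, 191.2]), 0.96)]
jar (array([ 0.5827, -0.4462, -0.0235]), np.float64(0.009080921819499526))
```

View pics/s.png

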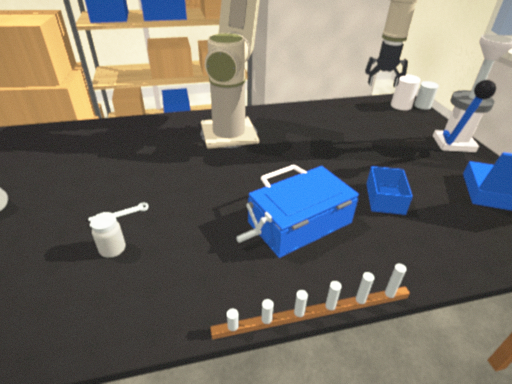

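View pics/t.png

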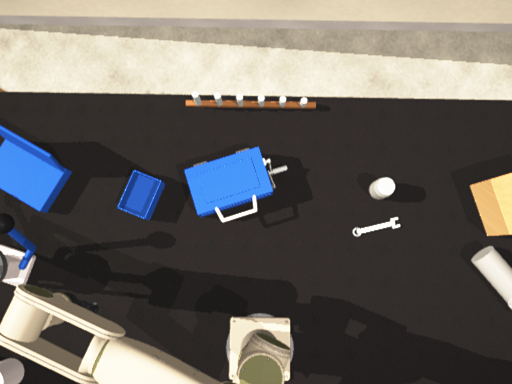

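The scene view shows the case with its handle towards the robot (bar ~(283,175)) and its pin on the -y side (~(250,235)). The top view shows the bar at ~(238,213), the pin at ~(278,170) and the case yawed by about +17°. I'll refine the pose by fitting the blue silhouette.

```bash
cat > fit.py <<'E'
from h import *
from scipy.optimize import minimize
np.set_printoptions(precision=4,suppress=True)
P={n:get_image(n) for n in("scene","top")}
M={}
box={"scene":(235,160,370,260),"top":(175,140,285,225)}
for n,p in P.items():
    h=cv2.cvtColor(p["image"],cv2.COLOR_RGB2HSV)
    m=((h[...,0]>100)&(h[...,0]<128)&(h[...,1]>120)&(h[...,2]>50)).astype(np.uint8)
    a,b,c,d=box[n]; z=np.zeros_like(m); z[b:d,a:c]=m[b:d,a:c]
    k,l,s,_=cv2.connectedComponentsWithStats(z); M[n]=cv2.morphologyEx((l==1+np.argmax(s[1:,4])).astype(np.uint8),cv2.MORPH_CLOSE,np.ones((7,7)))
    print(n,M[n].sum())
def T(v,X):
    c,s=np.cos(v[2]),np.sin(v[2]); return np.array([v[0]+c*X[0]-s*X[1],v[1]+s*X[0]+c*X[1],X[2]])
def cost(v):
    e=0
    for n,p in P.items():
        pts=np.array([proj(p,T(v,(x,y,z))) for x in(-.085,.085) for y in(-.14,.14) for z in(0,v[3])])
        hull=cv2.convexHull(pts.astype(np.float32))
        m=np.zeros((384*4,512*4),np.uint8); cv2.fillPoly(m,[np.round((hull+.5)*4*16-8).astype(np.int32)],1,shift=4)
        m=cv2.resize(m.astype(np.float32),(512,384),interpolation=cv2.INTER_AREA)
        e+=np.abs(m-M[n]).sum()
    return e
r=minimize(cost,[.585,.1,.3,.115],method="Nelder-Mead",options=dict(initial_simplex=np.array([.585,.1,.3,.115])+np.vstack([np.zeros(4),np.diag([.02,.02,.1,.01])]),maxiter=300))
v=r.x;print(v,np.degrees(v[2]),r.fun)
for nm,X in dict(bar=(-.13,0,.111),pin=(-.0074,-.197,.034)).items():
    W=T(v,X);print(nm,W,{n:proj(P[n],W) for n in P})
E
python3 fit.py
```

```text
scene 6403
top 4076
[0.5984 0.1233 0.3214 0.1142] 18.414225638636676 486.375
bar [0.4751 0.0822 0.111 ] {'scene': array([278.8216, 171.1682]), 'top': array([238.7892, 214.5543])}
pin [ 0.6536 -0.066   0.034 ] {'scene': array([244.9443, 235.083 ]), 'top': array([280.1934, 168.9814])}
```

Run:
```python
from h import *
from scipy.spatial.transform import Rotation as Ro
o=get_obs();q=o["tool_rot"];m=Ro.from_quat([q[1],q[2],q[3],q[0]]).as_matrix()
print(o["t"],o["eef_pos"],m.round(3).tolist(),o["finger_gap"],o["wrist_force"])
a=np.degrees(np.arctan2(m[1,1],m[0,1]));print("tool y az",a,"turn",(18.4-a+90)%180-90)
print((np.array([.475,.082,.22])-o["eef_pos"])*1000)
```

```text
0.8 [0.18403365 0.57108465 0.231305  ] [[-0.952, 0.307, 0.0], [0.307, 0.952, 0.0], [-0.0, 0.0, -1.0]] 0.9970698326919865 [-0.49351184 -0.74587764 -0.59771595]
tool y az 72.13566540417175 turn -53.73566540417175
[ 290.96635078 -489.08464584  -11.30500351]
```

>>> servo_tool([
  [24, -41, 0, -5, 0.1],
  [48, -82, 0, -9, 0.1],
  [73, -123, 0, -14, 0.1],
  [97, -163, 0, -18, 0.1],
  [121, -204, 0, -22, 0.1],
  [145, -245, 0, -27, 0.1],
  [170, -286, 0, -31, 0.1],
  [194, -326, 0, -36, 0.1],
  [218, -367, 0, -40, 0.1],
  [242, -408, 0, -45, 0.1],
  [266, -448, 0, -49, 0.1],
  [291, -489, -20, -53.7, 0.1],
], newtons=40)

```text
t: 2.0
eef_pos: [0.4767, 0.0819, 0.2151]
tool_rot: [0.002, 0.586, 0.81, 0.002]
wrist_force: [1.0, 0.7, 0.5]
finger_gap: 0.45
finger_force: 0.0
```

Run:
```python
from h import *
o=get_obs();print(o["t"],o["eef_pos"],o["finger_gap"],o["joint_pos"])
P={n:get_image(n) for n in("scene","top")}
o=get_obs();print(o["eef_pos"])
L={}
for n in P:
    L[n]=landmark_of(P[n],"lid_bar")[:1]; print(n,L[n])
if all(L.values()): print(tri(P["scene"],L["scene"][0]["position"],P["top"],L["top"][0]["position"]))
s=cv2.resize(P["scene"]["image"][120:260,220:370],None,fx=2.6,fy=2.6,interpolation=cv2.INTER_CUBIC)
t=cv2.resize(P["top"]["image"][140:280,180:330],None,fx=2.6,fy=2.6,interpolation=cv2.INTER_CUBIC)
cv2.imwrite("pics/b.png",np.hstack([s,t])[:,:,::-1])
```

```text
2.0 [0.47668587 0.08186986 0.2150874 ] 0.44951303563217576 [ 6.39389839e-02 -1.87928992e-01  1.82994064e+00  1.22400089e-04
  1.49331502e+00 -2.54574718e-01]
[0.4749377  0.07891918 0.20988592]
scene [{'position': [278.9, 169.1], 'confidence': 0.55}]
top []
```

View pics/b.png

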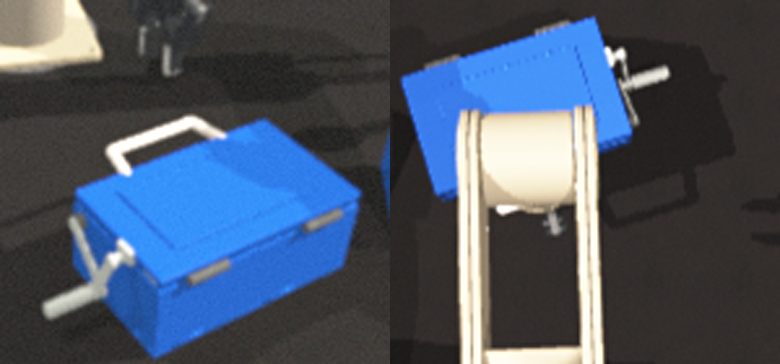

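The scene crop shows the bar's middle at about (278,172), against a predicted (279,171), and the gripper above it. The top view is mostly hidden by the arm. Descending onto the bar.

>>> servo_tool([
  [0, 0, -40, 0, 0.1],
  [0, 0, -80, 0, 0.1],
  [0, 0, -105, 0, 0.1],
  [0, 0, -119, 0, 0.1],
  [0, 0, -119, 0, 0.1],
  [0, 0, -119, 0, 0.5],
  [0, 0, -119, 0, 1],
  [0, 0, -119, 0, 1],
  [0, 0, -119, 0, 1],
], newtons=40)

```text
t: 3.1
eef_pos: [0.473, 0.0834, 0.095]
tool_rot: [-0.001, 0.585, 0.811, -0.001]
wrist_force: [-15.5, -3.9, 12.7]
finger_gap: 0.121
finger_force: 39.3
```

Run:
```python
import numpy as np
for t in np.arange(0.06,1.34,.0533):
    r=215*(1-np.cos(t))+6*np.sin(t); z=215*np.sin(t)-6*(1-np.cos(t))
    print(round(t,2),np.round([.949*r-3,.316*r,z+2],0))
```

```text
0.06 [-2.  0. 15.]
0.11 [-1.  1. 26.]
0.17 [ 1.  1. 38.]
0.22 [ 3.  2. 49.]
0.27 [ 6.  3. 60.]
0.33 [10.  4. 71.]
0.38 [14.  6. 81.]
0.43 [18.  7. 92.]
0.49 [ 23.   9. 102.]
0.54 [ 29.  11. 112.]
0.59 [ 35.  13. 121.]
0.65 [ 42.  15. 130.]
0.7 [ 49.  17. 139.]
0.75 [ 56.  20. 147.]
0.81 [ 64.  22. 155.]
0.86 [ 72.  25. 163.]
0.91 [ 81.  28. 170.]
0.97 [ 90.  31. 176.]
1.02 [ 99.  34. 182.]
1.07 [109.  37. 188.]
1.13 [118.  40. 193.]
1.18 [128.  44. 197.]
1.23 [139.  47. 201.]
1.29 [149.  51. 204.]
1.34 [160.  54. 207.]
```

>>> servo_tool([
  [-3, 0, 8, 0, 1],
  [-2, 0, 15, 0, 1],
  [-1, 1, 26, 0, 1],
  [1, 1, 38, 0, 1],
  [3, 2, 49, 0, 1],
  [6, 3, 60, 0, 1],
  [10, 4, 71, 0, 1],
  [14, 6, 81, 0, 1],
  [18, 7, 92, 0, 1],
  [23, 9, 102, 0, 1],
  [29, 11, 112, 0, 1],
  [35, 13, 121, 0, 1],
])

```text
t: 4.3
eef_pos: [0.5093, 0.0958, 0.2153]
tool_rot: [0.001, 0.585, 0.811, -0.001]
wrist_force: [-0.6, -5.4, -2.1]
finger_gap: 0.121
finger_force: 39.2
```

>>> servo_tool([
  [7, 2, 9, 0, 1],
  [14, 4, 18, 0, 1],
  [21, 7, 26, 0, 1],
  [29, 9, 34, 0, 1],
  [37, 12, 42, 0, 1],
  [46, 15, 49, 0, 1],
  [55, 18, 55, 0, 1],
  [64, 21, 61, 0, 1],
  [74, 24, 67, 0, 1],
  [83, 27, 72, 0, 1],
  [93, 31, 76, 0, 1],
  [104, 34, 80, 0, 1],
])

```text
t: 5.5
eef_pos: [0.6132, 0.1308, 0.2972]
tool_rot: [0.001, 0.585, 0.811, 0.0]
wrist_force: [-5.8, 0.8, 7.8]
finger_gap: 0.124
finger_force: 41.2
```

>>> servo_tool([
  [5, 2, 2, 0, 1],
  [10, 4, 3, 0, 1],
  [12, 4, 4, 0, 1],
  [12, 4, 4, 0, 1],
  [12, 4, 4, 0, 1],
])

```text
t: 6.0
eef_pos: [0.626, 0.1352, 0.3009]
tool_rot: [0.001, 0.585, 0.811, 0.002]
wrist_force: [3.0, 0.3, 5.6]
finger_gap: 0.124
finger_force: 41.3
```

Run:
```python
from h import *
o=get_obs();print(o["t"],o["eef_pos"],o["finger_gap"],o["wrist_force"])
P={n:get_image(n) for n in("scene","top")}
L={}
for n in P:
    L[n]=landmark_of(P[n],"knee_pin")[:1]; print(n,L[n])
d=np.array([.949,.316]);h=np.array([.679,.150])
e=np.array(o["eef_pos"]);r=(e[:2]-h)@d;z=e[2]+.019-.105;print("angle",np.arctan2(z,-r)-.028, np.hypot(r,z))
for nm,x,zz in(("locked",-.0122,.141),("straight",.0008,.125)):
    c,s=np.cos(.3214),np.sin(.3214);W=np.array([.5984+c*x+s*.197,.1233+s*x-c*.197,zz]);print(nm,W,{n:proj(P[n],W) for n in P})
s=cv2.resize(P["scene"]["image"][100:260,200:370],None,fx=3,fy=3,interpolation=cv2.INTER_CUBIC)
cv2.imwrite("pics/c.png",s[:,:,::-1])
```

```text
6.0 [0.62604591 0.13517874 0.30086584] 0.12392910308980208 [2.96936736 0.26504281 5.58096053]
scene [{'position': [247.6, 213.0], 'confidence': 0.72}]
top [{'position': [281.1, 163.9], 'confidence': 0.71}]
angle 1.2924787555615396 0.22177781524490808
locked [ 0.64905606 -0.06746636  0.141     ] {'scene': array([244.12085582, 206.0386851 ]), 'top': array([282.10542062, 165.07773561])}
straight [ 0.66139039 -0.06335972  0.125     ] {'scene': array([246.56608523, 213.28073354]), 'top': array([280.73808384, 162.44041281])}
```

View pics/c.png

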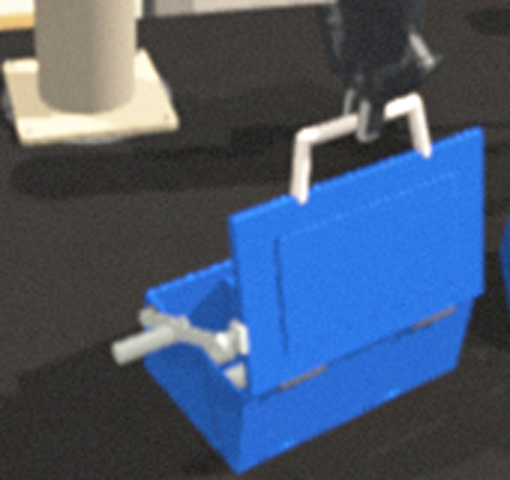

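The lid is at about 1.29 and the pin at about (248,213) in the scene, so the stay is nearly straight. I'll nudge a little further to pass straight.

>>> servo_tool([
  [2, 1, 2, 0, 1],
  [4, 1, 4, 0, 1],
  [6, 2, 5, 0, 1],
  [6, 2, 5, 0, 1],
  [6, 2, 5, 0, 1],
])

```text
t: 6.7
eef_pos: [0.629, 0.1362, 0.3019]
tool_rot: [-0.002, 0.585, 0.811, -0.002]
wrist_force: [-8.8, -2.9, -4.2]
finger_gap: 0.121
finger_force: 40.2
```

```bash
cat > k.py <<'E'
from h import *
o=get_obs();print(o["t"],o["eef_pos"],o["finger_gap"],o["wrist_force"])
P={n:get_image(n) for n in("scene","top")}
for th in("knee_pin","lid_bar"):
    L={n:landmark_of(P[n],th)[:1] for n in P}; print(th,L)
    if all(L.values()): print(tri(P["scene"],L["scene"][0]["position"],P["top"],L["top"][0]["position"]))
E
python3 k.py
```

```text
6.7 [0.62898562 0.13615005 0.3019177 ] 0.12095574295255115 [-8.79979663 -2.88186509 -4.21366799]
knee_pin {'scene': [{'position': [243.6, 212.0], 'confidence': 0.6}], 'top': [{'position': [279.7, 163.6], 'confidence': 0.48}]}
(array([ 0.65602306, -0.06491882,  0.12510571]), np.float64(0.010649126042214496))
lid_bar {'scene': [{'position': [322.1, 137.3], 'confidence': 0.69}], 'top': [{'position': [219.4, 160.4], 'confidence': 0.82}]}
(array([0.62879342, 0.13792409, 0.3171431 ]), np.float64(4.261063254340997e-05))
```

>>> servo_tool([
  [-3, -1, -2, 0, 1],
  [-6, -2, -4, 0, 1],
  [-9, -3, -5, 0, 1],
  [-12, -4, -6, 0, 1],
  [-12, -4, -6, 0, 1],
])

```text
t: 7.5
eef_pos: [0.6191, 0.1328, 0.299]
tool_rot: [0.001, 0.585, 0.811, 0.001]
wrist_force: [-3.7, -0.6, 5.2]
finger_gap: 0.121
finger_force: 41.2
```

```bash
python3 k.py
```

```text
7.5 [0.61905939 0.13284553 0.29902731] 0.12099117748494914 [-3.73709988 -0.6253874   5.24577565]
knee_pin {'scene': [{'position': [245.1, 208.1], 'confidence': 0.82}], 'top': [{'position': [282.5, 164.6], 'confidence': 0.51}]}
(array([ 0.65205455, -0.06729266,  0.1362305 ]), np.float64(0.0036751551270254993))
lid_bar {'scene': [{'position': [317.2, 136.6], 'confidence': 0.88}], 'top': []}
```

The knee has gone over (pin height 136 mm). I'll ease the lid back onto the stay and let go.

>>> servo_tool([
  [-3, -1, -1, 0, 1],
  [-6, -2, -2, 0, 1],
  [-8, -3, -3, 0, 1],
  [-8, -3, -3, 0, 1],
])

```text
t: 8.2
eef_pos: [0.6114, 0.1303, 0.2964]
tool_rot: [0.001, 0.585, 0.811, 0.001]
wrist_force: [-3.6, 0.2, 6.4]
finger_gap: 0.12
finger_force: 41.3
```

>>> servo_tool([
  [0, 0, 0, 0, 0.1],
  [0, 0, 0, 0, 0.1],
  [0, 0, 0, 0, 0.1],
  [0, 0, 20, 0, 0.1],
  [0, 0, 50, 0, 0.1],
  [0, 0, 80, 0, 0.1],
  [0, 0, 80, 0, 0.1],
])

```text
t: 8.9
eef_pos: [0.6125, 0.1299, 0.3797]
tool_rot: [0.003, 0.585, 0.811, 0.003]
wrist_force: [-0.5, 0.6, 1.0]
finger_gap: 0.445
finger_force: 0.0
```

```bash
python3 k.py
```

```text
8.9 [0.61248182 0.1298677  0.3797434 ] 0.4452564623227613 [-0.4681223   0.62444192  1.04897426]
knee_pin {'scene': [{'position': [244.4, 205.1], 'confidence': 0.53}], 'top': [{'position': [282.8, 166.0], 'confidence': 0.57}]}
(array([ 0.64605963, -0.06801924,  0.14191048]), np.float64(0.003817855723139246))
lid_bar {'scene': [{'position': [314.3, 133.3], 'confidence': 0.89}], 'top': [{'position': [222.1, 163.3], 'confidence': 0.67}]}
(array([0.61701666, 0.12492728, 0.32367993]), np.float64(0.008052910418163447))
```

Pin at 142 mm height: locked, with the lid standing. Now over to the knee pin with shut fingers.

>>> servo_tool([
  [6, -34, 0, 0, 1],
  [13, -69, 0, 0, 1],
  [19, -103, 0, 0, 1],
  [26, -138, 0, 0, 1],
  [33, -172, 0, 0, 1],
  [39, -206, 0, 0, 1],
  [39, -206, -40, 0, 1],
  [39, -206, -80, 0, 1],
  [39, -206, -120, 0, 1],
  [39, -206, -160, 0, 1],
  [39, -206, -195, 0, 1],
  [39, -206, -195, 0, 1],
])

```text
t: 10.4
eef_pos: [0.6453, -0.0754, 0.1707]
tool_rot: [-0.006, 0.585, 0.811, -0.003]
wrist_force: [-0.2, -0.7, -0.9]
finger_gap: 0.004
finger_force: 0.0
```

Run:
```python
from h import *
o=get_obs();print(o["t"],o["eef_pos"],o["finger_gap"],o["wrist_force"])
P={n:get_image(n) for n in("scene","top")}
s=cv2.resize(P["scene"]["image"][90:260,190:370],None,fx=2.6,fy=2.6,interpolation=cv2.INTER_CUBIC)
t=cv2.resize(P["top"]["image"][110:280,190:310],None,fx=2.6,fy=2.6,interpolation=cv2.INTER_CUBIC)
cv2.imwrite("pics/d.png",np.hstack([s,t])[:,:,::-1])
```

```text
10.4 [ 0.64534323 -0.07543442  0.1707355 ] 0.003634070904215642 [-0.2465486  -0.67942638 -0.94431598]
```

View pics/d.png

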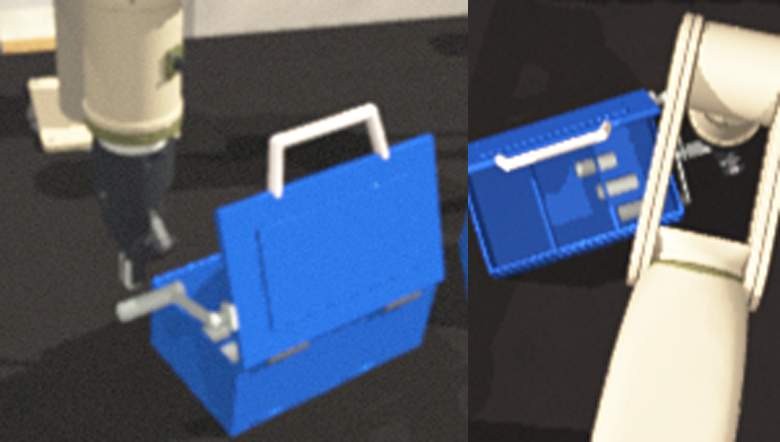

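Scene crop: the shut fingertips at ~(240,196) are above the outer half of the pin (~(246,204)). The lid stands on the locked stay and the arm is clear of it. I'll hold briefly, then touch down.

>>> servo_tool([
  [0, 3, 0, 0, 1],
  [0, 3, 0, 0, 1],
  [0, 3, -5, 0, 1],
  [0, 3, -10, 0, 1],
  [0, 3, -15, 0, 1],
  [0, 3, -20, 0, 1],
  [0, 3, -25, 0, 1],
  [0, 3, -25, 0, 1],
])

```text
t: 11.3
eef_pos: [0.6493, -0.0732, 0.1526]
tool_rot: [-0.001, 0.585, 0.811, -0.0]
wrist_force: [-0.3, -0.5, -0.4]
finger_gap: -0.001
finger_force: 0.0
```

>>> servo_tool([
  [1, 0, -4, 0, 1],
  [4, 1, -7, 0, 1],
  [7, 2, -11, 0, 1],
  [9, 3, -15, 0, 1],
  [12, 4, -19, 0, 1],
  [14, 5, -23, 0, 1],
  [14, 5, -23, 0, 1],
])

```text
t: 12.0
eef_pos: [0.6663, -0.0682, 0.1324]
tool_rot: [0.002, 0.585, 0.811, 0.001]
wrist_force: [2.7, 0.1, 6.0]
finger_gap: 0.003
finger_force: 2.6
```

>>> servo_tool([
  [1, 0, -4, 0, 1],
  [3, 1, -8, 0, 1],
  [4, 1, -12, 0, 1],
  [5, 2, -16, 0, 1],
  [6, 2, -20, 0, 1],
  [7, 2, -24, 0, 1],
  [7, 3, -28, 0, 1],
  [8, 3, -32, 0, 1],
  [8, 3, -36, 0, 1],
  [8, 3, -40, 0, 1],
  [8, 3, -40, 0, 1],
])

```text
t: 13.1
eef_pos: [0.6739, -0.0653, 0.0923]
tool_rot: [0.002, 0.585, 0.811, 0.001]
wrist_force: [3.7, 1.2, 4.4]
finger_gap: -0.003
finger_force: 2.5
```

```bash
python3 k.py
```

```text
13.1 [ 0.67386807 -0.06526364  0.09230636] -0.0027663656081278526 [3.72628964 1.18801577 4.41524301]
knee_pin {'scene': [{'position': [249.9, 226.6], 'confidence': 0.48}], 'top': [{'position': [279.5, 161.8], 'confidence': 0.58}]}
(array([ 0.67191082, -0.05852051,  0.0841719 ]), np.float64(0.004718964881375384))
lid_bar {'scene': [], 'top': [{'position': [225.5, 182.4], 'confidence': 0.78}]}
```

Pin at about 83 mm: folded well past straight. Retreat up and re-measure the bar.

>>> servo_tool([
  [0, -2, 15, 0, 1],
  [0, -2, 50, 0, 1],
  [0, -2, 100, 0, 1],
  [0, -2, 150, 0, 1],
  [0, -2, 200, 0, 1],
  [0, -2, 250, 0, 1],
  [0, -2, 290, 0, 0.1],
  [0, -2, 290, 0, 0.1],
])

```text
t: 14.2
eef_pos: [0.673, -0.0678, 0.3904]
tool_rot: [0.005, 0.585, 0.811, 0.002]
wrist_force: [1.4, -0.4, -0.1]
finger_gap: 0.332
finger_force: 0.0
```

```bash
cat > b.py <<'E'
from h import *
from scipy.optimize import minimize_scalar
o=get_obs();print(o["t"],o["eef_pos"])
P={n:get_image(n) for n in("scene","top")}
L={n:landmark_of(P[n],"lid_bar")[:1] for n in P}; print(L)
print({n:landmark_of(P[n],"knee_pin")[:1] for n in P})
d=np.array([.949,.316]);h=np.array([.677,.150])
def B(a): return np.r_[h+d*(-.215*np.cos(a)+.006*np.sin(a)),.105+.215*np.sin(a)+.006*np.cos(a)]
c=lambda a:sum(np.sum((proj(P[n],B(a))-L[n][0]["position"])**2) for n in P if L[n])
r=minimize_scalar(c,bounds=(0,1.35),method="bounded");W=B(r.x)
print(r.x,r.fun,W,"TCP target",W-[0,0,.019],"shift mm",(W-[0,0,.019]-o["eef_pos"])*1000)
s=cv2.resize(P["scene"]["image"][70:260,200:370],None,fx=3,fy=3,interpolation=cv2.INTER_CUBIC)
cv2.imwrite("pics/e%d.png"%(o["t"]*10),s[:,:,::-1])
E
python3 b.py; ls pics
```

```text
14.2 [ 0.6729954  -0.06782253  0.39040625]
{'scene': [{'position': [301.5, 136.3], 'confidence': 0.79}], 'top': [{'position': [228.5, 184.8], 'confidence': 0.73}]}
{'scene': [{'position': [249.5, 227.0], 'confidence': 0.83}], 'top': [{'position': [278.9, 162.7], 'confidence': 0.7}]}
0.9231443536578336 1.0336794736231467 [0.5584435  0.11052281 0.28008295] TCP target [0.5584435  0.11052281 0.26108295] shift mm [-114.5519042   178.34534257 -129.32330294]
a.png
b.png
c.png
d.png
e142.png
s.png
t.png
```

The bar sits at 0.92 rad with a 1 px residual. Moving above it.

>>> servo_tool([
  [-25, 40, 0, 0, 0.1],
  [-50, 78, 0, 0, 0.1],
  [-75, 117, 0, 0, 0.1],
  [-100, 156, 0, 0, 0.1],
  [-115, 178, 0, 0, 0.1],
  [-115, 178, -30, 0, 0.1],
  [-115, 178, -60, 0, 0.1],
  [-115, 178, -60, 0, 0.1],
  [-115, 178, -60, 0, 0.1],
])

```text
t: 15.4
eef_pos: [0.5562, 0.1105, 0.3201]
tool_rot: [-0.001, 0.585, 0.811, -0.001]
wrist_force: [0.6, 0.0, 0.3]
finger_gap: 0.451
finger_force: 0.0
```

```bash
python3 b.py; ls pics
```

```text
15.4 [0.55623838 0.11049046 0.32008117]
{'scene': [{'position': [301.4, 135.0], 'confidence': 0.88}], 'top': [{'position': [226.7, 185.8], 'confidence': 0.85}]}
{'scene': [{'position': [250.5, 229.8], 'confidence': 0.57}], 'top': [{'position': [282.6, 165.7], 'confidence': 0.5}]}
0.9208373878518623 9.42265670096976 [0.5580605  0.11039528 0.27979428] TCP target [0.5580605  0.11039528 0.26079428] shift mm [  1.82211983  -0.09517677 -59.28689191]
a.png
b.png
c.png
d.png
e142.png
e154.png
s.png
t.png
```

>>> servo_tool([
  [0, 0, -20, 0, 0.1],
  [0, 0, -40, 0, 0.1],
  [0, 0, -55, 0, 0.1],
  [0, 0, -59, 0, 0.1],
  [0, 0, -59, 0, 0.1],
  [0, 0, -59, 0, 1],
  [0, 0, -59, 0, 1],
  [0, 0, -59, 0, 1],
  [0, 0, -59, 0, 1],
])

```text
t: 16.6
eef_pos: [0.5574, 0.1106, 0.2636]
tool_rot: [0.001, 0.585, 0.811, 0.0]
wrist_force: [-3.3, -0.8, 5.3]
finger_gap: 0.118
finger_force: 39.2
```

Run:
```python
from h import *
o=get_obs();e=np.array(o["eef_pos"]);print(o["t"],e,o["finger_gap"],o["wrist_force"])
d=np.array([.949,.316]);h=np.array([.677,.150])
r=(e[:2]-h)@d;z=e[2]+.019-.105;a=np.arctan2(z,-r)-.028;print("angle",a,np.hypot(r,z))
f=lambda t:np.array([-215*np.cos(t)+6*np.sin(t),215*np.sin(t)+6*np.cos(t)])
for t in np.r_[np.arange(a-.04,0,-.04),0]:
    k=f(t)-f(a);print(round(t,2),np.round([.949*k[0],.316*k[0],k[1]],0).astype(int).tolist())
```

```text
16.6 [0.55740667 0.11060042 0.26355104] 0.11801310255708578 [-3.27694146 -0.81248317  5.2793684 ]
angle 0.925828295791909 0.21768405726787066
0.89 [-7, -2, -5]
0.85 [-13, -4, -11]
0.81 [-19, -6, -16]
0.77 [-25, -8, -22]
0.73 [-31, -10, -28]
0.69 [-36, -12, -35]
0.65 [-41, -14, -41]
0.61 [-46, -15, -48]
0.57 [-51, -17, -55]
0.53 [-56, -18, -62]
0.49 [-60, -20, -70]
0.45 [-64, -21, -77]
0.41 [-67, -22, -85]
0.37 [-70, -23, -93]
0.33 [-73, -24, -101]
0.29 [-76, -25, -109]
0.25 [-78, -26, -117]
0.21 [-80, -27, -126]
0.17 [-82, -27, -134]
0.13 [-84, -28, -142]
0.09 [-85, -28, -151]
0.05 [-85, -28, -160]
0.01 [-86, -29, -168]
0.0 [-86, -29, -169]
```

Gripped at 0.926. Lowering along the arc at about 0.4 rad/s.

>>> servo_tool([
  [-7, -2, -5, 0, 1],
  [-13, -4, -11, 0, 1],
  [-19, -6, -16, 0, 1],
  [-25, -8, -22, 0, 1],
  [-31, -10, -28, 0, 1],
  [-36, -12, -35, 0, 1],
  [-41, -14, -41, 0, 1],
  [-46, -15, -48, 0, 1],
  [-51, -17, -55, 0, 1],
  [-56, -18, -62, 0, 1],
  [-60, -20, -70, 0, 1],
  [-64, -21, -77, 0, 1],
])

```text
t: 17.8
eef_pos: [0.4938, 0.0894, 0.1845]
tool_rot: [0.001, 0.585, 0.811, 0.001]
wrist_force: [13.2, -1.7, -3.1]
finger_gap: 0.121
finger_force: 39.3
```

>>> servo_tool([
  [-3, -1, -8, 0, 1],
  [-6, -2, -16, 0, 1],
  [-9, -3, -24, 0, 1],
  [-12, -4, -32, 0, 1],
  [-14, -5, -40, 0, 1],
  [-16, -6, -49, 0, 1],
  [-18, -6, -57, 0, 1],
  [-19, -7, -63, 0, 1],
  [-20, -7, -69, 0, 1],
  [-20, -7, -75, 0, 1],
])

```text
t: 18.8
eef_pos: [0.4739, 0.0827, 0.1102]
tool_rot: [0.001, 0.585, 0.811, 0.001]
wrist_force: [1.5, -3.5, 1.2]
finger_gap: 0.125
finger_force: 39.1
```

>>> servo_tool([
  [0, 0, -3, 0, 1],
  [-1, 0, -6, 0, 1],
  [-1, 0, -9, 0, 1],
  [-1, 0, -11, 0, 1],
  [-1, 0, -13, 0, 1],
  [-1, 0, -15, 0, 1],
  [-1, 0, -16, 0, 1],
  [-1, 0, -17, 0, 1],
  [-1, 0, -17, 0, 1],
])

```text
t: 19.7
eef_pos: [0.4733, 0.0825, 0.0975]
tool_rot: [0.001, 0.585, 0.811, 0.001]
wrist_force: [-14.2, -5.6, 39.6]
finger_gap: 0.127
finger_force: 43.4
```

The lid is seated (force builds). Ease off, then release.

>>> servo_tool([
  [0, 0, 2, 0, 1],
  [1, 0, 4, 0, 1],
  [1, 0, 4, 0, 0.1],
  [1, 0, 4, 0, 0.1],
  [1, 0, 4, 0, 0.1],
  [1, 0, 4, 0, 0.1],
])

```text
t: 20.3
eef_pos: [0.4724, 0.0828, 0.0964]
tool_rot: [-0.001, 0.585, 0.811, -0.0]
wrist_force: [0.0, -0.6, -0.0]
finger_gap: 0.453
finger_force: 0.0
```

>>> servo_tool([
  [0, 0, 15, 0, 0.1],
  [0, 0, 40, 0, 0.1],
  [0, 0, 80, 0, 0.1],
  [0, 0, 120, 0, 0.1],
  [-30, 40, 130, 0, 0.1],
  [-50, 80, 130, 0, 0.1],
  [-60, 125, 130, 0, 0.1],
  [-70, 170, 130, 0, 0.1],
  [-70, 210, 130, 0, 0.1],
  [-70, 250, 130, 0, 0.1],
  [-70, 250, 130, 0, 0.1],
])

```text
t: 21.4
eef_pos: [0.4018, 0.3365, 0.2262]
tool_rot: [-0.001, 0.583, 0.812, -0.0]
wrist_force: [-0.4, -0.2, -0.7]
finger_gap: 0.446
finger_force: 0.0
```

```bash
python3 b.py; python3 fit.py
python3 - <<'E'
import cv2,glob
print(sorted(glob.glob("pics/e*")))
E
```

```text
21.4 [0.4018095  0.33653275 0.22623985]
{'scene': [{'position': [279.0, 168.5], 'confidence': 0.64}], 'top': [{'position': [235.2, 214.7], 'confidence': 0.98}]}
{'scene': [{'position': [245.9, 234.0], 'confidence': 0.78}], 'top': []}
0.04836893399648952 12.0875688565337 [0.47347893 0.08223113 0.12138825] TCP target [0.47347893 0.08223113 0.10238825] shift mm [  71.66943796 -254.3016187  -123.8516041 ]
scene 6397
top 4081
[0.5985 0.1232 0.3215 0.114 ] 18.42035731698285 489.5625
bar [0.4751 0.0821 0.111 ] {'scene': array([278.7904, 171.176 ]), 'top': array([238.8203, 214.5491])}
pin [ 0.6537 -0.0661  0.034 ] {'scene': array([244.916 , 235.0968]), 'top': array([280.2177, 168.9723])}
['pics/e142.png', 'pics/e154.png', 'pics/e214.png']
```

Run:
```python
from h import *
p=get_image("scene")["image"]; a=cv2.imread("pics/s.png")[:,:,::-1]
for nm,(x0,y0,x1,y1) in dict(handle=(255,160,320,200),knee=(230,195,280,250)).items():
    g=lambda i:np.float32(cv2.cvtColor(np.ascontiguousarray(i[y0:y1,x0:x1]),cv2.COLOR_RGB2GRAY))
    print(nm,cv2.phaseCorrelate(g(a),g(p)),np.abs(g(a)-g(p)).mean())
v=np.hstack([a[140:260,200:360],p[140:260,200:360]]);cv2.imwrite("pics/f.png",cv2.resize(v,None,fx=2.4,fy=2.4)[:,:,::-1])
```

```text
handle ((-0.04749271382674891, -0.08537661911497807), 0.9628768738773134) 2.7438462
knee ((0.05429712212849935, 0.10643130038832638), 0.9821145652135214) 3.0741818
```

View pics/f.png

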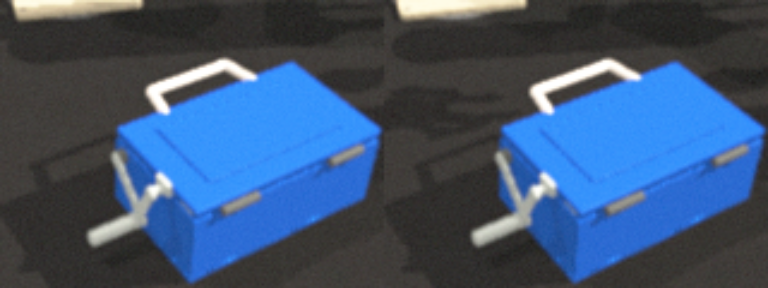

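The before and after views match to within about 0.1 px at the handle and knee, so the lid is fully closed and the stay is folded.

```bash
python3 -c "
from bench import *
print(sign_off())"
```

```text
the job is handed in; nothing more can be done
None
```

I raised the lid until the stay locked and let it stand, then folded the stay through straight, closed the lid gently and fully, and handed the job in at about 22 s without going near the bin, wrench or jar.

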